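# Load the slide carrier into the slide reader and lock it

## Robot

A 6-joint arm with a two-finger parallel gripper is mounted at the origin on a cart in front of the work surface, level with it; the furniture and walls round the work are solid. World frame = base frame: x ahead of the robot, y to its left, z up, the work surface at z = 0. Lengths are in mm, angles in rad, forces in N, time in s.
With the tool pointing down it reaches from about 325 to 900 mm from the base axis. Payload 3.5 kg.
Tool frame: the origin (TCP) lies between the finger pads; the fingertips stand 14 mm ahead of it and the grasp point (between the pads) lies 5 mm behind it (bot.tips_ahead is the distance from the TCP to the fingertips, in mm); z points along the fingers, y is the line along which they close (so a half turn about z gives the same grasp; the last joint's range is limited). The gripper opens to 85 mm and grips with 20 to 120 N. Pads are 22 mm wide; open, the fingers measure 114 mm over their backs; the gripper's body (76 mm by 85 mm) begins 54 mm behind the grasp point. The pads swing forward as they close: fully open they stand 13 mm farther back than shut.
Start: joints at [1.139, 0.276, -0.026, 1.268, 0, 1.467], TCP at [201.823, 591.514, 245.313] pointing down, gripper open.
Joint ranges: [-3.12, 3.12], [-0.85, 1.88], [-1.08, 1.24], [-1.95, 2.15], [-1.57, 1.53], [-3.14, 3.14]. Speed limits (rad/s): [2.57, 2.57, 3.14, 3.14, 3.14, 3.14].

## Interface

Orientations are given as a 3x3 rotation matrix whose columns are the frame's x, y, z axes.
In Python, from rig import bot gives the robot as it stands.
- The arm moves only by the tool jog_arm, never from a script. Its argument "moves" is a list of rows, each an object with "grip": the finger opening in m, from 0 to 0.0854; "offset": the shift along the world's x, y, z in m, a list of three; "delta_rot": the turn, a rotation vector about the world's x, y, z in rad, a list of three. A call has 1 to 8 rows; each row shifts and turns the commanded pose from where the row before left it; what a row does not reach is not made up. A row lasts 1/8 s, in which the tool goes at most 62.5 mm and 10.7 degrees, less where a joint would pass 70% of its speed; a pose out of reach is approached as far as the arm can. A call with a gripper value outside its range is refused whole. The fingers move at their own pace and stop on an object; the grip force is fixed at half the most. Time passes only in rows, so rows that do not move let the fingers close. It gives the time, the measured TCP pose, the force, the opening and the grip force at its end, in the units of the state.
- bot.sense(): the state, without advancing time (a new reading comes with each control period).
- bot.read_camera(name): name is "scene" or "top" or "wrist"; returns the picture (480x640x3 uint8, red, green, blue); there is no depth.
- bot.camera_params(name): a dict with "K" (3x3 intrinsics, pixels), "extrinsics" (4x4, takes a point from world to camera coordinates). Camera axes: x right, y up, looking along -z (the intrinsics and any distortion apply to the point x, -y, -z); pixel columns grow to the right and rows downward; lengths in mm; the calibration is good to about 2 mm. A picture is of the moment at which its call begins: read the wrist's pose just before it. camera_params takes no time and is no camera call; for the wrist camera it gives the pose at the moment of the call.
- bot.sign_off(): hands the job in; it is judged then, once.
The state is a dict: "t": time; "joints": joint angles; "joint_velocities": joint speeds; "joint_efforts": joint torques, N m; "eef_pos": TCP position; "eef_rot": TCP orientation; "ft_force": force on the tool from outside, world axes, zero at the start; "torque": the same for the moment, N m; "width": finger opening in mm; "gripper_force": force on a finger pad.
Only numpy, scipy, OpenCV 4.12 (cv2) and the standard library are available. Lean on these libraries where they do the work, as an engineer would, in place of code of your own. Each camera call takes 0.05 s, during which the arm holds its last target. There are 200 camera calls.

## Task

Load the blue slide carrier into the white slide reader: slide it flat, nose first, under the beam into the low slot, past the spring catch, pushing gently until you feel it fully home against the end stop. Then throw the red-knobbed lever from the red mark into its detent at the green mark to lock the carrier in, let go of everything, and do not disturb the purple bottle, the timer or the blue-capped cup. The visor above the slot leaves no room for an upright gripper: lean it back.

Things in the scene. Friction and masses are not known exactly. Their poses are not given: they have to be found in the camera images.
- carrier: Loose blue slide carrier, 0.1 to 0.2 kg, lying flat. Origin on its underside below the middle of the fin; x to its nose, z up. Plate 8 mm thick: x 11 to 91 mm, 60 mm wide (y -30 to 30), nose (x over 75) 6 mm thick, corner radius 16; a tail 28 mm wide behind it to x = -24, so the plate has a shoulder at x = 11 on each side.
- carrier_fin (a point): Grip point in the carrier's upright blue fin (its handle), 36 mm above the carrier's origin. Axes as the carrier. The fin is 44 mm long (x -22 to 22), 12 mm thick in y, its top 52 mm above the carrier's underside. Grip it across its thickness.
- carrier_nose (a point): Middle of the carrier's front edge, 91 mm ahead of the carrier's origin, 4 mm above its underside.
- reader: Fixed white slide reader, place and yaw vary. Origin on the worktop below the housing's front face (the beam); x = insertion direction, y left, z up. Grey base 12 mm high, x -105 to 80, y -60 to 60 mm, open apron in front of the housing; a wing y -60 to -141 carries the lever. Housing over the slot: x 0 to 80, y -60 to 60, z 24 to 165 mm.
- slot_mouth (a point): Middle of the slot's floor at its mouth, at x 0, y 0, z 12 mm of the reader; axes as the reader. Slot 63 mm wide, 12 mm high (beam underside at z = 24 mm of the reader), side guides flare out over the 12 mm before it. Home, the carrier lies flat on the floor, nose against the end stop, same heading: its origin then lies 24 to 36 mm before this point (the stop's setting differs).
- seat_pin (a joint): Spring pin (1 N) in the face of the end stop, m: 0 = out, 0.003 = pressed flush by the carrier's nose (home). The rigid stop, hidden under the housing, is set anew each time, its face 55 to 67 mm inside the mouth: feel for it. Push gently, under 40 N. Before it a spring catch in the slot's right wall resists with up to 10 N as the nose passes 29 to 39 mm inside, then drags with a few N.
- visor_edge (a point): Middle of the visor's lower front edge, 28 mm before the housing's face, 130 mm above the worktop. The visor reaches up to 165 mm and 50 mm to either side. A gripper that holds or pushes the fin home clears it only when leaned back toward the robot (-x of the reader) by about 30 to 50 degrees from vertical.
- lever_axis (a point): Foot of the lever's upright axis, at x -32, y -54, z 12 mm of the reader; axes as the reader. From here the knob lies 70 mm away at the angle (4.828 rad - lever value), counted from reader x toward reader y.
- lever (a joint): Lock lever, rad. 0 = free (arm over the red mark, to the reader's -y); grows clockwise from above; 1.25 = locked (arm over the green mark, toward the robot). Range -0.12 to 1.45. Friction holds it; a spring detent notch at 1.25, entered over a bump at 0.95, 2 to 4 N at the knob. Locked, its nose stands 1 to 13 mm behind the carrier's right shoulder; a carrier not home blocks it.
- lever_knob (a point): Centre of the top face of the lever's red upright knob: 15 mm diameter, 36 mm high, top 64 mm above the worktop. Can be pinched or pushed from above, best with the gripper leaned 20 to 40 degrees back toward the robot: a wall cabinet hangs 0.46 m above the worktop behind it (x > 0.7 m).
- violet_bottle: Bystander: purple dropper bottle, 37 mm diameter, 93 mm high, origin at the centre of its underside; stands to the left of the reader's housing.
- bench_timer: Bystander: white wedge-shaped timer, 48 x 66 x 52 mm, origin at the centre of its underside; stands on the worktop to the right of the lever.
- blue_cup: Bystander: specimen cup with blue cap, 62 mm diameter, 68 mm high, origin at the centre of its underside; stands behind the carrier's starting place.

How it is judged (in metres and radians):
On the way, in this order (a step that is already met when the one before it is completed fails the run):
1. the carrier's nose is under the beam, flat on the slot floor, while the lever is still free (y of carrier in the frame of reader between -0.003 and 0.003 m and z of carrier in the frame of reader between 0.01 and 0.0145 m and angle between the x axis of carrier and the x axis of reader, either way round below 0.06 rad and x of carrier in the frame of reader between -0.085 and -0.042 m and value of joint lever below 0.4 rad), for 0.1 s.
2. the carrier is fully home against the end stop while the lever is still free (y of carrier in the frame of reader between -0.003 and 0.003 m and z of carrier in the frame of reader between 0.01 and 0.0145 m and angle between the x axis of carrier and the x axis of reader, either way round below 0.06 rad and x of carrier in the frame of reader between -0.0385 and -0.021 m and value of joint seat_pin above 0.0018 m and value of joint lever below 0.4 rad), for 0.2 s.
3. the lever is in its detent at the green mark (value of joint lever between 1.15 and 1.35 rad), for 0.2 s.
At the end, for the whole second after the job is handed in: The carrier lies flat and at rest in the slot, fully home (nose within about 1 mm of the end stop, its pin in by over 1.8 mm; 3 mm sideways, 0.06 rad); the lever is in the green detent (1.15 to 1.35 rad); bottle, timer and cup stand upright within 20 mm of their places (all of step 3 and y of carrier in the frame of reader between -0.003 and 0.003 m and z of carrier in the frame of reader between 0.01 and 0.0145 m and angle between the x axis of carrier and the x axis of reader, either way round below 0.06 rad and x of carrier in the frame of reader between -0.0385 and -0.021 m and value of joint seat_pin above 0.0018 m and linear speed of carrier below 0.01 m/s and distance of each of violet_bottle, bench_timer, blue_cup from where it was at the start of the episode below 0.02 m and angle between each of violet_bottle, bench_timer, blue_cup's own z axis and vertical below 0.1 rad); the robot touches nothing.
It fails at once if the carrier, nearly home, is forced: pressed against the reader with more than 110 N (x of carrier in the frame of reader above -0.042 m and contact force between carrier and reader above 110 N).
It fails at once if the purple bottle, the timer or the blue-capped cup is shifted by more than 20 mm or knocked over (distance of any of violet_bottle, bench_timer, blue_cup from where it was at the start of the episode above 0.02 m or angle between any of violet_bottle, bench_timer, blue_cup's own z axis and vertical above 0.3 rad).
It also fails if it takes over 72 s, if anything falls off the work surface, if the arm or the gripper's body presses on something with over 40 N, if the wrist force passes 120 N, or if a joint passes its speed limit or range.

## Working session

There is one attempt and no reset: what is moved stays moved. The work goes in short steps, Python scripts to look and compute and a tool call to move; the robot and the scene stay as the last step left them, time stands still between calls to the robot, and variables do not carry over. Pictures are saved under pics/ and viewed, at most 10 in all, crops included, and the job is handed in when it is done.

Besides the shell and the picture viewer there is one more tool, called after ">>>" in YAML: its name, and indented under it one key for each argument. jog_arm: Moves the arm, as the interface text tells. Its arguments: {"type":"object","properties":{"moves":{"type":"array"}},"required":["moves"]}

```bash
mkdir -p pics; ls; cat > h.py <<'E'
import numpy as np, cv2
from rig import bot
def ray(P,u,v):
    K=np.array(P['K'],float);E=np.array(P['extrinsics'],float)
    d=np.linalg.inv(K)@[u,v,1]; d=np.array([d[0],-d[1],-d[2]])
    R=E[:3,:3]; return -R.T@E[:3,3], R.T@d
def onz(P,u,v,z):
    c,d=ray(P,u,v); return c+d*(z-c[2])/d[2]
def proj(P,p):
    K=np.array(P['K'],float);E=np.array(P['extrinsics'],float)
    q=E[:3,:3]@p+E[:3,3]; q=K@[q[0],-q[1],-q[2]]; return q[:2]/q[2]
E
python3 - <<'E'
from h import *
for n in ['scene','top']:
    im=bot.read_camera(n); cv2.imwrite(f'pics/{n}0.png',im[...,::-1])
    P=bot.camera_params(n); print(n,P.keys(),np.round(P['K'],1).tolist(),np.round(ray(P,320,240),2).tolist())
print(bot.sense()['t'])
E
```

```text
pics
scene dict_keys(['K', 'extrinsics']) [[547.2, 0.0, 317.8], [0.0, 547.2, 233.4], [0.0, 0.0, 1.0]] [[671.8, -791.23, 711.33], [-0.07, 0.8, -0.6]]
top dict_keys(['K', 'extrinsics']) [[457.1, 0.0, 318.2], [0.0, 457.1, 239.1], [0.0, 0.0, 1.0]] [[87.11, 47.25, 838.9], [0.57, -0.02, -0.82]]
0.1
```

View pics/top0.png

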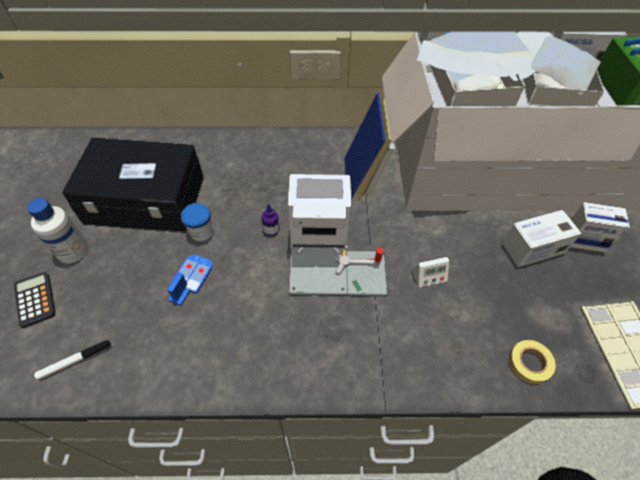

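View pics/scene0.png

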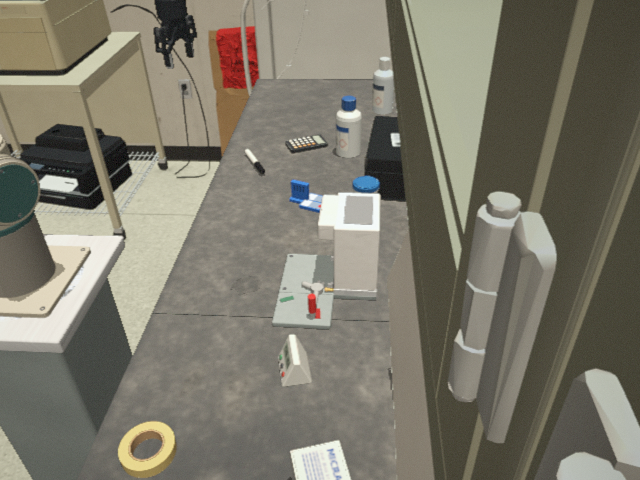

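The top view shows the carrier near (190,278) with its fin at about (178,290), and the reader base with front corners near (290,294) and (386,294). The knob is at (379,255), the cup at (198,222), the bottle at (270,222) and the timer at (433,271).

```bash
python3 - <<'E'
from h import *
P=bot.camera_params('top'); im=cv2.imread('pics/top0.png')
for n,uv,z in [('baseFL',(289.5,294),12),('baseFR',(386.5,294),12),('baseR_back',(385,249),12),('finish',(178,290),30),('nose',(205,262),6),('knob',(379,249),64),('bottle',(270,235),0),('cup',(198,208),68),('timer',(433,284),0),('housTL',(289,177),165),('housTR',(350,178),165)]:
    print(n,np.round(onz(P,*uv,z)).tolist())
a=cv2.resize(im[245:310,155:225],None,fx=8,fy=8,interpolation=cv2.INTER_CUBIC)[:520]
cv2.imwrite('pics/c1.png',a)
b=cv2.resize(im[170:302,280:395],None,fx=4.5,fy=4.5,interpolation=cv2.INTER_CUBIC)
cv2.imwrite('pics/c2.png',b)
E
```

```text
baseFL [526.0, 92.0, 12.0]
baseFR [524.0, -105.0, 12.0]
baseR_back [634.0, -112.0, 12.0]
finish [527.0, 314.0, 30.0]
nose [607.0, 275.0, 6.0]
knob [600.0, -90.0, 64.0]
bottle [681.0, 140.0, 0.0]
cup [705.0, 291.0, 68.0]
timer [553.0, -207.0, 0.0]
housTL [705.0, 91.0, 165.0]
housTR [702.0, -30.0, 165.0]
```

View pics/c1.png

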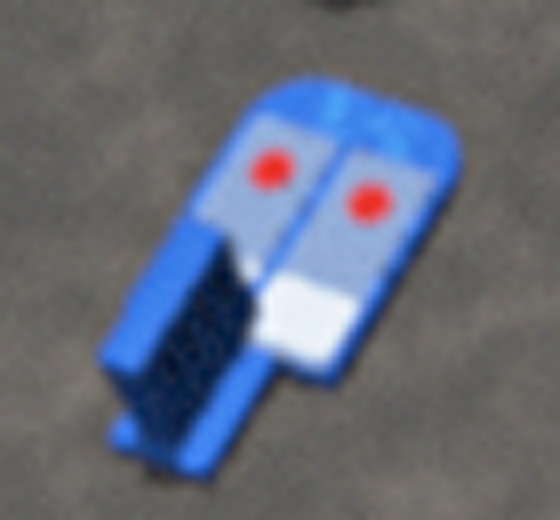

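View pics/c2.png

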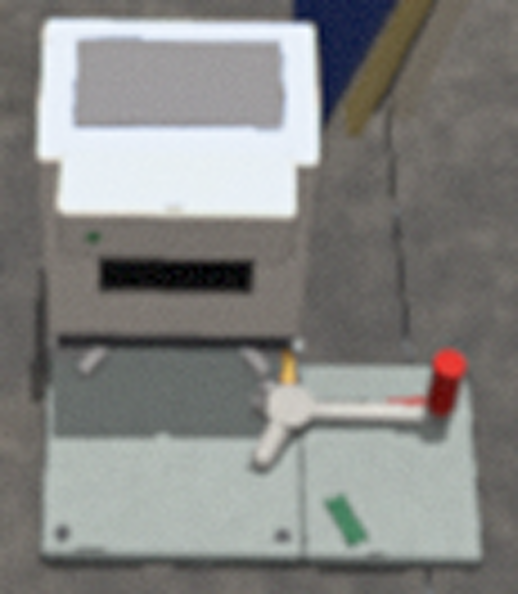

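The crops give the carrier's fin top corners at crop1 (102,355), (135,372), (228,236) and (193,214), and the plate's right edge from (338,380) to (460,170). In crop2 the base front edge runs from (42,551) to (481,553), and the housing foot corners are near (58,340) and (298,343).

```bash
python3 - <<'E'
from h import *
P=bot.camera_params('top')
f1=lambda c,z: onz(P,(c[0]+.5)/8-.5+155,(c[1]+.5)/8-.5+245,z)
f2=lambda c,z: onz(P,(c[0]+.5)/4.5-.5+280,(c[1]+.5)/4.5-.5+170,z)
fin=[f1(c,52) for c in [(102,355),(135,372),(228,236),(193,214)]]
print('fin',np.round(fin,1).tolist(),np.round(np.mean(fin,0),1))
a,b=f1((338,380),8),f1((460,170),8); d=b-a; print('plate R',a.round(1),b.round(1),'yaw',np.arctan2(d[1],d[0]))
d=fin[3]-fin[0]+fin[2]-fin[1]; print('fin yaw',np.arctan2(d[1],d[0]))
a,b=f1((110,435),5),f1((205,475),5);print('tail',a,b)
for n,c,z in [('FL',(42,550),12),('FR',(481,553),12),('wingBR',(465,366),12),('wingBL',(305,366),12),('beamL',(58,344),24),('beamR',(298,346),24),('knobtop',(450,363),64),('roofFL',(57,211),165),('roofFR',(296,215),165),('roofBL',(43,20),165),('roofBR',(318,24),165),('seamF',(300,553),12),('seamB',(302,366),12),('pivot',(290,405),35)]:
    print(n,f2(c,z).round(1).tolist())
s=bot.sense(); print(s['eef_rot'],s['t'])
E
```

```text
fin [[517.4, 327.7, 52.0], [512.7, 318.9, 52.0], [550.6, 302.4, 52.0], [557.0, 312.1, 52.0]] [534.4 315.3  52. ]
plate R [533.8 282.    8. ] [596.4 258.5   8. ] yaw -0.3603541332989367
fin yaw -0.3929928247929481
tail [520.11372139 338.38316774   5.        ] [508.6628012  312.56884426   5.        ]
FL [530.7, 93.7, 12.0]
FR [527.7, -105.2, 12.0]
wingBR [629.1, -107.4, 12.0]
wingBL [629.6, -30.3, 12.0]
beamL [635.0, 88.1, 24.0]
beamR [633.1, -26.4, 24.0]
knobtop [596.6, -91.1, 64.0]
roofFL [606.4, 82.7, 165.0]
roofFR [603.7, -15.9, 165.0]
roofBL [712.9, 91.0, 165.0]
roofBR [710.0, -30.6, 165.0]
seamF [528.3, -23.1, 12.0]
seamB [629.6, -28.9, 12.0]
pivot [593.0, -20.2, 35.0]
[[-9.46419786e-01  3.22937897e-01 -8.39011928e-04]
 [ 3.22938929e-01  9.46417985e-01 -1.85639122e-03]
 [ 1.94556901e-04 -2.02787499e-03 -9.99997925e-01]] 0.1
```

>>> jog_arm:
  moves:
    - {"grip":0.06,"offset":[0.033,-0.031,-0.012],"delta_rot":[-0.0366,-0.093,-0.0066]}
    - {"grip":0.06,"offset":[0.033,-0.031,-0.012],"delta_rot":[-0.0366,-0.093,-0.0066]}
    - {"grip":0.06,"offset":[0.033,-0.031,-0.012],"delta_rot":[-0.0366,-0.093,-0.0066]}
    - {"grip":0.06,"offset":[0.033,-0.031,-0.012],"delta_rot":[-0.0366,-0.093,-0.0066]}
    - {"grip":0.06,"offset":[0.033,-0.031,-0.012],"delta_rot":[-0.0366,-0.093,-0.0066]}
    - {"grip":0.06,"offset":[0.033,-0.031,-0.012],"delta_rot":[-0.0366,-0.093,-0.0066]}
    - {"grip":0.06,"offset":[0.033,-0.031,-0.014],"delta_rot":[-0.0366,-0.093,-0.0066]}
    - {"grip":0.06,"offset":[0.033,-0.031,-0.014],"delta_rot":[0,0,0]}

```text
t: 1.1
eef_pos: [464.7, 342.1, 143.0]
eef_rot: [[-0.716, 0.371, 0.592], [0.273, 0.929, -0.251], [-0.643, -0.018, -0.766]]
ft_force: [0.7, 0.7, -0.2]
width: 60.3
gripper_force: 0.0
```

```bash
python3 - <<'E'
from h import *
P=bot.camera_params('wrist'); im=bot.read_camera('wrist'); cv2.imwrite('pics/w1.png',im[...,::-1])
import pickle; pickle.dump(P,open('w1.pkl','wb'))
c,s=np.cos(-.375),np.sin(-.375)
for p in [(0,0,52),(22,-6,52),(-22,6,52),(11,-30,8),(91,0,6)]:
    w=np.array([534.5+c*p[0]-s*p[1],314.8+s*p[0]+c*p[1],p[2]]); print(p,proj(P,w).round(0))
E
```

```text
(0, 0, 52) [326. 241.]
(22, -6, 52) [318. 256.]
(-22, 6, 52) [335. 225.]
(11, -30, 8) [290. 202.]
(91, 0, 6) [326. 249.]
```

View pics/w1.png

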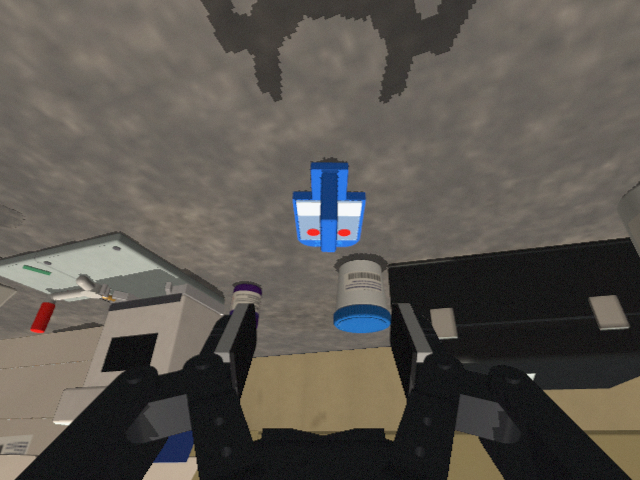

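The wrist view shows the carrier fin with its top face at about columns 320–337 and rows 220–250. The plate shoulders are near (294,202) and (366,201), centred between the fingers.

```bash
python3 - <<'E'
from h import *
import pickle;P=pickle.load(open('w1.pkl','rb'))
im=cv2.imread('pics/w1.png'); hsv=cv2.cvtColor(im,cv2.COLOR_BGR2HSV)
for r in (200,210,214,218,222,230,240,246,250,252): print(r,[ (int(x),hsv[r,x].tolist()) for x in (316,320,324,329,334,338)] if r in(214,218,222,250,252) else '')
m=cv2.inRange(hsv,(95,80,40),(130,255,255)); m[:150]=0;m[256:]=0;m[:,:280]=0;m[:,380:]=0
for r in range(160,256,6):
    x=np.where(m[r])[0]; print(r,x.min() if len(x) else 0,x.max() if len(x) else 0)
for uv,z in [((328.5,219.5),52),((328.5,250.5),52),((294,194),8),((366,193),8),((295,202),0),((366,202),0)]: print(uv,onz(P,*uv,z).round(1))
E
```

```text
200 
210 
214 [(316, [100, 3, 249]), (320, [108, 45, 160]), (324, [109, 192, 121]), (329, [107, 214, 119]), (334, [108, 202, 120]), (338, [90, 4, 232])]
218 [(316, [106, 67, 213]), (320, [108, 139, 110]), (324, [108, 200, 121]), (329, [109, 195, 119]), (334, [109, 197, 119]), (338, [107, 71, 186])]
222 [(316, [107, 65, 211]), (320, [109, 158, 161]), (324, [107, 207, 227]), (329, [107, 205, 228]), (334, [108, 204, 227]), (338, [106, 70, 197])]
230 
240 
246 
250 [(316, [16, 30, 109]), (320, [19, 27, 105]), (324, [107, 208, 228]), (329, [108, 208, 228]), (334, [108, 203, 216]), (338, [16, 36, 106])]
252 [(316, [13, 29, 107]), (320, [14, 29, 113]), (324, [122, 31, 125]), (329, [117, 64, 139]), (334, [115, 39, 118]), (338, [18, 29, 106])]
160 0 0
166 311 348
172 310 348
178 311 347
184 311 347
190 311 346
196 293 365
202 292 365
208 293 364
214 294 363
220 295 362
226 296 361
232 296 360
238 297 359
244 303 354
250 321 335
(328.5, 219.5) [508.9 326.6  52. ]
(328.5, 250.5) [547.8 311.7  52. ]
(294, 194) [525.2 290.5   8. ]
(366, 193) [544.1 344.6   8. ]
(295, 202) [544.2 281.7   0. ]
(366, 202) [565.5 338.9   0. ]
```

>>> jog_arm:
  moves:
    - {"grip":0.06,"offset":[0.018,-0.007,-0.027],"delta_rot":[0.017,-0.007,0.012]}
    - {"grip":0.06,"offset":[0.018,-0.007,-0.027],"delta_rot":[0,0,0]}
    - {"grip":0.06,"offset":[0.017,-0.006,-0.027],"delta_rot":[0,0,0]}
    - {"grip":0.06,"offset":[0.017,-0.006,-0.027],"delta_rot":[0,0,0]}
    - {"grip":0.06,"offset":[0,0,0],"delta_rot":[0,0,0]}
    - {"grip":0.03,"offset":[0,0,0],"delta_rot":[0,0,0]}
    - {"grip":0.015,"offset":[0,0,0],"delta_rot":[0,0,0]}
    - {"grip":0.005,"offset":[0,0,0],"delta_rot":[0,0,0]}

```text
t: 2.15
eef_pos: [536.1, 318.2, 38.8]
eef_rot: [[-0.711, 0.361, 0.603], [0.279, 0.932, -0.229], [-0.645, 0.006, -0.764]]
ft_force: [-0.1, 0.1, 2.0]
width: 11.4
gripper_force: 58.5
```

>>> jog_arm:
  moves:
    - {"grip":0.005,"offset":[0,0,0],"delta_rot":[0,0,0]}
    - {"grip":0.005,"offset":[0,0,0],"delta_rot":[0,0,0]}
    - {"grip":0.005,"offset":[0,0,0],"delta_rot":[0,0,0]}

```text
t: 2.52
eef_pos: [536.2, 318.3, 38.7]
eef_rot: [[-0.711, 0.361, 0.603], [0.279, 0.932, -0.229], [-0.645, 0.005, -0.764]]
ft_force: [-3.8, 0.7, 5.8]
width: 10.9
gripper_force: 59.3
```

>>> jog_arm:
  moves:
    - {"grip":0.005,"offset":[0,0,0.015],"delta_rot":[0,0,0]}
    - {"grip":0.005,"offset":[0,-0.01,0.02],"delta_rot":[0,0,0]}
    - {"grip":0.005,"offset":[-0.003,-0.045,0],"delta_rot":[0,0,0.058]}
    - {"grip":0.005,"offset":[-0.003,-0.045,0],"delta_rot":[0,0,0.058]}
    - {"grip":0.005,"offset":[-0.003,-0.045,0],"delta_rot":[0,0,0.058]}
    - {"grip":0.005,"offset":[-0.003,-0.045,0],"delta_rot":[0,0,0.058]}
    - {"grip":0.005,"offset":[-0.003,-0.045,0],"delta_rot":[0,0,0.058]}
    - {"grip":0.005,"offset":[-0.003,-0.045,0],"delta_rot":[0,0,0.058]}

```text
t: 3.52
eef_pos: [517.2, 36.4, 73.0]
eef_rot: [[-0.764, 0.02, 0.645], [0.018, 1.0, -0.01], [-0.645, 0.004, -0.764]]
ft_force: [0.7, -0.2, -1.7]
width: 11.4
gripper_force: 58.7
```

>>> jog_arm:
  moves:
    - {"grip":0.005,"offset":[0,0,0],"delta_rot":[0,0,0]}
    - {"grip":0.005,"offset":[0,0,0],"delta_rot":[0,0,0]}

```text
t: 3.78
eef_pos: [517.8, 37.2, 72.7]
eef_rot: [[-0.765, 0.024, 0.644], [0.021, 1.0, -0.012], [-0.644, 0.005, -0.765]]
ft_force: [-0.5, 0.7, -1.0]
width: 11.0
gripper_force: 59.0
```

```bash
python3 - <<'E'
from h import *
s=bot.sense(); print(s['eef_pos'],s['ft_force'])
im=bot.read_camera('top')[...,::-1]; cv2.imwrite('pics/top1.png',im)
cv2.imwrite('pics/c3.png',cv2.resize(im[220:312,270:395],None,fx=6,fy=6,interpolation=cv2.INTER_CUBIC))
E
```

```text
[517.84473402  37.17922472  72.6629634 ] [-0.47107196  0.73148701 -0.96647427]
```

View pics/c3.png

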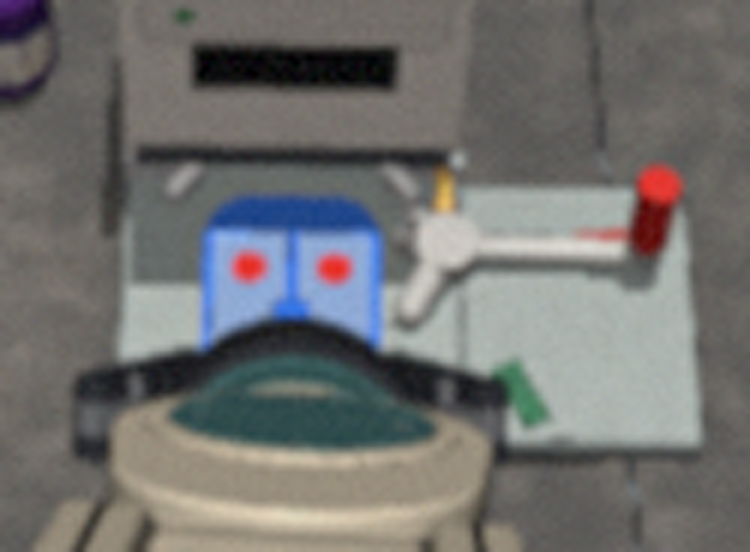

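The plate's side edges are at crop columns 205 and 383 (row 300) and its nose is near row 198. The beam's lower edge runs from (138,156) to (450,158), and the guide tips are near (198,168) and (388,168).

```bash
python3 - <<'E'
from h import *
P=bot.camera_params('top')
f=lambda c,z: onz(P,(c[0]+.5)/6-.5+270,(c[1]+.5)/6-.5+220,z).round(1)
for n,c,z in [('plL',(204,300),42),('plR',(384,300),42),('plLf',(204,240),42),('plRf',(384,240),42),('nose',(292,198),40),('guideL',(199,168),24),('guideR',(388,168),24),('beamL',(138,162),24),('beamR',(450,163),24),('baseL',(118,350),12),('baseFR',(702,445),12),('knob',(660,184),64),('arm',(448,240),36),('centreline',(291,250),42)]: print(n,f(c,z))
hsv=cv2.cvtColor(cv2.imread('pics/top1.png'),cv2.COLOR_BGR2HSV)[220:312,270:395]
m=cv2.inRange(hsv,(100,130,90),(120,255,255))
for r in (38,42,46,50): x=np.where(m[r,20:80])[0]+20; print(r,x.min()+270,x.max()+270,onz(P,x.min()+269.5,r+220,42)[1],onz(P,x.max()+270.5,r+220,42)[1])
E
```

```text
plL [565.3  63.6  42. ]
plR [564.8   2.7  42. ]
plLf [589.2  63.7  42. ]
plRf [588.8   2.   42. ]
nose [607.5  33.3  40. ]
guideL [630.9  66.1  24. ]
guideR [630.5  -1.4  24. ]
beamL [633.6  87.9  24. ]
beamR [632.5 -23.7  24. ]
baseL [563.3  93.9  12. ]
baseFR [ 524.8 -105.1   12. ]
knob [596.7 -91.   64. ]
arm [592.4 -20.5  36. ]
centreline [585.   33.9  42. ]
38 304 332 63.93065083497828 4.094961766839489
42 304 333 63.874813138252236 2.3379720790419753
46 304 333 63.81962719809229 2.642136614671145
50 304 332 63.76508166942412 4.971532096213508
```

>>> jog_arm:
  moves:
    - {"grip":0.005,"offset":[0,0,-0.01],"delta_rot":[0,0,0.003]}
    - {"grip":0.005,"offset":[0,0,-0.008],"delta_rot":[0,0,0]}
    - {"grip":0.005,"offset":[0,0,-0.002],"delta_rot":[0,0,0]}
    - {"grip":0.005,"offset":[0,0,0],"delta_rot":[0,0,0]}
    - {"grip":0.005,"offset":[0,0,0],"delta_rot":[0,0,0]}

```text
t: 4.45
eef_pos: [517.9, 37.6, 52.3]
eef_rot: [[-0.765, 0.019, 0.644], [0.017, 1.0, -0.009], [-0.644, 0.004, -0.765]]
ft_force: [0.0, 0.8, -1.2]
width: 11.2
gripper_force: 59.1
```

>>> jog_arm:
  moves:
    - {"grip":0.005,"offset":[0.005,-0.0005,-0.001],"delta_rot":[0,0,0]}
    - {"grip":0.005,"offset":[0.006,-0.0001,0],"delta_rot":[0,0,0]}
    - {"grip":0.005,"offset":[0.006,-0.0001,0],"delta_rot":[0,0,0]}
    - {"grip":0.005,"offset":[0.005,-0.0001,0],"delta_rot":[0,0,0]}
    - {"grip":0.005,"offset":[0,0,0],"delta_rot":[0,0,0]}

```text
t: 5.08
eef_pos: [540.6, 36.6, 51.6]
eef_rot: [[-0.764, 0.019, 0.645], [0.017, 1.0, -0.009], [-0.645, 0.004, -0.765]]
ft_force: [0.9, 0.5, -1.0]
width: 11.0
gripper_force: 59.0
```

>>> jog_arm:
  moves:
    - {"grip":0.005,"offset":[0.004,-0.0001,-0.0004],"delta_rot":[0,0,0]}
    - {"grip":0.005,"offset":[0.004,-0.0001,0],"delta_rot":[0,0,0]}
    - {"grip":0.005,"offset":[0.004,-0.0001,0],"delta_rot":[0,0,0]}
    - {"grip":0.005,"offset":[0.004,-0.0001,0],"delta_rot":[0,0,0]}
    - {"grip":0.005,"offset":[0.004,0,0],"delta_rot":[0,0,0]}
    - {"grip":0.005,"offset":[0,0,0],"delta_rot":[0,0,0]}

```text
t: 5.82
eef_pos: [560.3, 36.3, 51.1]
eef_rot: [[-0.765, 0.019, 0.644], [0.017, 1.0, -0.009], [-0.644, 0.004, -0.765]]
ft_force: [-0.2, 0.6, -0.5]
width: 11.2
gripper_force: 58.9
```

>>> jog_arm:
  moves:
    - {"grip":0.005,"offset":[0.004,-0.0001,0],"delta_rot":[0,0,0]}
    - {"grip":0.005,"offset":[0.004,-0.0001,0],"delta_rot":[0,0,0]}
    - {"grip":0.005,"offset":[0.003,-0.0001,0],"delta_rot":[0,0,0]}
    - {"grip":0.005,"offset":[0.003,0,0],"delta_rot":[0,0,0]}
    - {"grip":0.005,"offset":[0,0,0],"delta_rot":[0,0,0]}

```text
t: 6.45
eef_pos: [574.0, 36.5, 50.9]
eef_rot: [[-0.765, 0.018, 0.644], [0.017, 1.0, -0.008], [-0.644, 0.005, -0.765]]
ft_force: [0.1, 2.0, -1.0]
width: 11.1
gripper_force: 59.0
```

>>> jog_arm:
  moves:
    - {"grip":0.005,"offset":[0.003,-0.0001,0],"delta_rot":[0,0,0]}
    - {"grip":0.005,"offset":[0.003,0,0],"delta_rot":[0,0,0]}
    - {"grip":0.005,"offset":[0,0,0],"delta_rot":[0,0,0]}

```text
t: 6.82
eef_pos: [579.8, 36.8, 50.9]
eef_rot: [[-0.765, 0.017, 0.644], [0.017, 1.0, -0.007], [-0.644, 0.006, -0.765]]
ft_force: [-1.2, 3.9, 1.1]
width: 11.1
gripper_force: 59.3
```

>>> jog_arm:
  moves:
    - {"grip":0.005,"offset":[0.003,-0.0003,0],"delta_rot":[0,0,0]}
    - {"grip":0.005,"offset":[0.003,0,0],"delta_rot":[0,0,0]}
    - {"grip":0.005,"offset":[0.002,0,0],"delta_rot":[0,0,0]}
    - {"grip":0.005,"offset":[0,0,0],"delta_rot":[0,0,0]}

```text
t: 7.32
eef_pos: [587.8, 36.4, 50.9]
eef_rot: [[-0.765, 0.017, 0.644], [0.017, 1.0, -0.007], [-0.644, 0.005, -0.765]]
ft_force: [-1.5, 4.2, 1.3]
width: 11.1
gripper_force: 59.4
```

>>> jog_arm:
  moves:
    - {"grip":0.005,"offset":[0.002,0,0],"delta_rot":[0,0,0]}
    - {"grip":0.005,"offset":[0.002,0,0],"delta_rot":[0,0,0]}
    - {"grip":0.005,"offset":[0,0,0],"delta_rot":[0,0,0]}

```text
t: 7.7
eef_pos: [591.7, 36.2, 50.9]
eef_rot: [[-0.765, 0.018, 0.644], [0.017, 1.0, -0.008], [-0.644, 0.005, -0.765]]
ft_force: [-2.1, 4.5, 1.7]
width: 11.3
gripper_force: 59.5
```

>>> jog_arm:
  moves:
    - {"grip":0.005,"offset":[0.002,-0.0001,0],"delta_rot":[0,0,0]}
    - {"grip":0.005,"offset":[0.002,0,0],"delta_rot":[0,0,0]}
    - {"grip":0.005,"offset":[0,0,0],"delta_rot":[0,0,0]}

```text
t: 8.07
eef_pos: [595.7, 35.9, 50.8]
eef_rot: [[-0.765, 0.018, 0.644], [0.017, 1.0, -0.008], [-0.644, 0.005, -0.765]]
ft_force: [-3.2, 4.4, 2.1]
width: 11.2
gripper_force: 59.5
```

>>> jog_arm:
  moves:
    - {"grip":0.005,"offset":[0.0015,0,0],"delta_rot":[0,0,0]}
    - {"grip":0.005,"offset":[0,0,0],"delta_rot":[0,0,0]}

```text
t: 8.32
eef_pos: [597.2, 35.8, 50.8]
eef_rot: [[-0.765, 0.019, 0.644], [0.017, 1.0, -0.008], [-0.644, 0.005, -0.765]]
ft_force: [-2.6, 3.5, 2.3]
width: 11.3
gripper_force: 59.6
```

>>> jog_arm:
  moves:
    - {"grip":0.005,"offset":[0.0015,0,0],"delta_rot":[0,0,0]}
    - {"grip":0.005,"offset":[0,0,0],"delta_rot":[0,0,0]}

```text
t: 8.57
eef_pos: [598.7, 35.8, 50.9]
eef_rot: [[-0.765, 0.019, 0.644], [0.017, 1.0, -0.008], [-0.644, 0.005, -0.765]]
ft_force: [-3.7, 4.7, 2.2]
width: 11.2
gripper_force: 59.6
```

>>> jog_arm:
  moves:
    - {"grip":0.005,"offset":[0.001,0,0],"delta_rot":[0,0,0]}
    - {"grip":0.005,"offset":[0,0,0],"delta_rot":[0,0,0]}

```text
t: 8.82
eef_pos: [599.6, 35.8, 50.8]
eef_rot: [[-0.765, 0.019, 0.644], [0.017, 1.0, -0.008], [-0.644, 0.005, -0.765]]
ft_force: [-3.3, 4.3, 2.2]
width: 10.8
gripper_force: 59.7
```

>>> jog_arm:
  moves:
    - {"grip":0.005,"offset":[0.001,0,0],"delta_rot":[0,0,0]}
    - {"grip":0.005,"offset":[0,0,0],"delta_rot":[0,0,0]}

```text
t: 9.07
eef_pos: [600.6, 35.8, 50.8]
eef_rot: [[-0.765, 0.019, 0.644], [0.017, 1.0, -0.008], [-0.644, 0.005, -0.765]]
ft_force: [-3.7, 3.3, 2.8]
width: 11.1
gripper_force: 59.7
```

>>> jog_arm:
  moves:
    - {"grip":0.005,"offset":[0.001,0,0],"delta_rot":[0,0,0]}
    - {"grip":0.005,"offset":[0,0,0],"delta_rot":[0,0,0]}

```text
t: 9.32
eef_pos: [601.6, 35.7, 50.8]
eef_rot: [[-0.765, 0.019, 0.644], [0.017, 1.0, -0.009], [-0.644, 0.005, -0.765]]
ft_force: [-3.9, 4.5, 2.8]
width: 11.1
gripper_force: 59.7
```

>>> jog_arm:
  moves:
    - {"grip":0.005,"offset":[0.001,0,0],"delta_rot":[0,0,0]}
    - {"grip":0.005,"offset":[0,0,0],"delta_rot":[0,0,0]}

```text
t: 9.57
eef_pos: [602.6, 35.8, 50.9]
eef_rot: [[-0.765, 0.019, 0.644], [0.017, 1.0, -0.009], [-0.644, 0.005, -0.765]]
ft_force: [-4.0, 4.2, 2.3]
width: 11.2
gripper_force: 59.7
```

>>> jog_arm:
  moves:
    - {"grip":0.005,"offset":[0.001,0,0],"delta_rot":[0,0,0]}
    - {"grip":0.005,"offset":[0,0,0],"delta_rot":[0,0,0]}

```text
t: 9.82
eef_pos: [603.6, 35.8, 50.8]
eef_rot: [[-0.765, 0.019, 0.644], [0.017, 1.0, -0.009], [-0.644, 0.005, -0.765]]
ft_force: [-3.3, 4.7, 2.9]
width: 11.0
gripper_force: 59.6
```

>>> jog_arm:
  moves:
    - {"grip":0.005,"offset":[0.001,0,0],"delta_rot":[0,0,0]}
    - {"grip":0.005,"offset":[0,0,0],"delta_rot":[0,0,0]}

```text
t: 10.07
eef_pos: [604.5, 35.7, 50.8]
eef_rot: [[-0.765, 0.019, 0.644], [0.017, 1.0, -0.009], [-0.644, 0.005, -0.765]]
ft_force: [-4.1, 3.7, 3.8]
width: 10.7
gripper_force: 59.8
```

>>> jog_arm:
  moves:
    - {"grip":0.005,"offset":[0.001,0,0],"delta_rot":[0,0,0]}
    - {"grip":0.005,"offset":[0,0,0],"delta_rot":[0,0,0]}

```text
t: 10.32
eef_pos: [605.4, 35.8, 50.8]
eef_rot: [[-0.765, 0.019, 0.644], [0.017, 1.0, -0.009], [-0.644, 0.005, -0.765]]
ft_force: [-5.2, 4.1, 4.0]
width: 11.6
gripper_force: 59.9
```

>>> jog_arm:
  moves:
    - {"grip":0.005,"offset":[0.001,0,0],"delta_rot":[0,0,0]}
    - {"grip":0.005,"offset":[0,0,0],"delta_rot":[0,0,0]}

```text
t: 10.58
eef_pos: [606.4, 35.7, 50.9]
eef_rot: [[-0.765, 0.019, 0.644], [0.017, 1.0, -0.009], [-0.644, 0.004, -0.765]]
ft_force: [-5.2, 3.6, 2.9]
width: 11.3
gripper_force: 59.9
```

>>> jog_arm:
  moves:
    - {"grip":0.005,"offset":[0.001,0,0],"delta_rot":[0,0,0]}
    - {"grip":0.005,"offset":[0,0,0],"delta_rot":[0,0,0]}

```text
t: 10.82
eef_pos: [606.9, 35.8, 50.7]
eef_rot: [[-0.765, 0.019, 0.643], [0.017, 1.0, -0.009], [-0.643, 0.004, -0.766]]
ft_force: [-8.6, 4.1, 8.6]
width: 11.0
gripper_force: 60.7
```

>>> jog_arm:
  moves:
    - {"grip":0.005,"offset":[0.0007,0,0],"delta_rot":[0,0,0]}
    - {"grip":0.005,"offset":[0,0,0],"delta_rot":[0,0,0]}

```text
t: 11.08
eef_pos: [606.9, 35.8, 50.7]
eef_rot: [[-0.766, 0.019, 0.643], [0.017, 1.0, -0.009], [-0.643, 0.004, -0.766]]
ft_force: [-13.0, 4.3, 12.2]
width: 11.2
gripper_force: 61.8
```

>>> jog_arm:
  moves:
    - {"grip":0.005,"offset":[0.0007,0,0],"delta_rot":[0,0,0]}
    - {"grip":0.005,"offset":[0,0,0],"delta_rot":[0,0,0]}
    - {"grip":0.005,"offset":[0,0,0],"delta_rot":[0,0,0]}

```text
t: 11.45
eef_pos: [607.0, 35.8, 50.7]
eef_rot: [[-0.766, 0.019, 0.643], [0.017, 1.0, -0.009], [-0.643, 0.004, -0.766]]
ft_force: [-18.3, 4.5, 18.5]
width: 11.2
gripper_force: 63.0
```

>>> jog_arm:
  moves:
    - {"grip":0.03,"offset":[0,0,0],"delta_rot":[0,0,0]}
    - {"grip":0.03,"offset":[0,0,0],"delta_rot":[0,0,0]}
    - {"grip":0.03,"offset":[0,0,0],"delta_rot":[0,0,0]}
    - {"grip":0.03,"offset":[-0.003,0,0.004],"delta_rot":[0,0,0]}
    - {"grip":0.03,"offset":[-0.013,0,0.015],"delta_rot":[0,0,0]}
    - {"grip":0.03,"offset":[-0.026,0,0.031],"delta_rot":[0,0,0]}
    - {"grip":0.03,"offset":[-0.026,0,0.031],"delta_rot":[0,0,0]}
    - {"grip":0.03,"offset":[-0.026,0,0.031],"delta_rot":[0,0,0]}

```text
t: 12.45
eef_pos: [514.1, 35.4, 163.7]
eef_rot: [[-0.765, 0.019, 0.644], [0.017, 1.0, -0.01], [-0.644, 0.004, -0.765]]
ft_force: [0.7, -1.1, 0.9]
width: 30.2
gripper_force: 0.0
```

>>> jog_arm:
  moves:
    - {"grip":0.04,"offset":[0,-0.04,0],"delta_rot":[0,0,0]}
    - {"grip":0.04,"offset":[0,-0.04,0],"delta_rot":[0,0,0]}
    - {"grip":0.04,"offset":[0,-0.04,0],"delta_rot":[0,0,0]}
    - {"grip":0.04,"offset":[0,0,0],"delta_rot":[0,0,0]}

```text
t: 12.95
eef_pos: [515.7, -87.5, 163.9]
eef_rot: [[-0.764, 0.024, 0.645], [0.021, 1.0, -0.013], [-0.645, 0.003, -0.764]]
ft_force: [0.6, 0.5, -1.5]
width: 40.0
gripper_force: 0.0
```

```bash
python3 - <<'E'
from h import *
im=bot.read_camera('top')[...,::-1].copy(); s=bot.sense(); P=bot.camera_params('wrist'); w=bot.read_camera('wrist')[...,::-1].copy()
import pickle; pickle.dump((P,s),open('w2.pkl','wb')); cv2.imwrite('pics/top2.png',im); cv2.imwrite('pics/w2.png',w)
a=cv2.resize(im[215:305,270:400],(390,270),interpolation=cv2.INTER_CUBIC)
b=cv2.resize(w,(390,292)); cv2.imwrite('pics/c4.png',np.vstack([a,b]))
for n,i,Q in (('top',im,bot.camera_params('top')),('wrist',w,P)):
    h=cv2.cvtColor(i,cv2.COLOR_BGR2HSV); m=cv2.inRange(h,(0,150,90),(6,255,255))|cv2.inRange(h,(174,150,90),(180,255,255))
    N,L,S,C=cv2.connectedComponentsWithStats(m)
    for k in range(1,N):
        if S[k][4]>25: print(n,S[k].tolist(),C[k].round(1),onz(Q,*C[k],46).round(1))
E
```

```text
wrist [138, 148, 11, 11, 97] [142.8 153.1] [ 524.9 -197.2   46. ]
wrist [312, 191, 19, 47, 781] [321.  214.8] [593.8 -88.6  46. ]
```

View pics/c4.png

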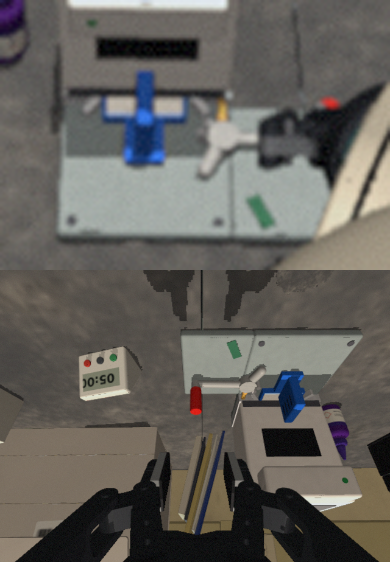

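The top view shows the carrier in the slot with its fin clear, and the lever still at the red mark. In the wrist view the knob is at about (321,215), centred between the fingers.

>>> jog_arm:
  moves:
    - {"grip":0.04,"offset":[0.017,0,-0.023],"delta_rot":[0,0,0]}
    - {"grip":0.04,"offset":[0.017,0,-0.023],"delta_rot":[0,0,0]}
    - {"grip":0.04,"offset":[0.017,0,-0.023],"delta_rot":[0,0,0]}
    - {"grip":0.04,"offset":[0.017,-0.001,-0.023],"delta_rot":[0,0,0]}
    - {"grip":0.04,"offset":[0.016,0,-0.023],"delta_rot":[0,0,0]}
    - {"grip":0.04,"offset":[0,0,0],"delta_rot":[0,0,0]}
    - {"grip":0.04,"offset":[0,0,0],"delta_rot":[0,0,0]}

```text
t: 13.92
eef_pos: [598.8, -84.3, 48.0]
eef_rot: [[-0.765, 0.018, 0.643], [0.016, 1.0, -0.008], [-0.644, 0.004, -0.765]]
ft_force: [-0.3, -1.1, -0.3]
width: 39.8
gripper_force: 0.0
```

>>> jog_arm:
  moves:
    - {"grip":0.025,"offset":[0,0,0],"delta_rot":[0,0,0]}
    - {"grip":0.018,"offset":[0,0,0],"delta_rot":[0,0,0]}
    - {"grip":0.013,"offset":[0,0,0],"delta_rot":[0,0,0]}
    - {"grip":0.013,"offset":[0,0,0],"delta_rot":[0,0,0]}
    - {"grip":0.013,"offset":[0,0,0],"delta_rot":[0,0,0]}

```text
t: 14.55
eef_pos: [600.0, -88.6, 49.5]
eef_rot: [[-0.763, 0.024, 0.645], [0.018, 1.0, -0.017], [-0.646, -0.001, -0.764]]
ft_force: [-1.0, -7.2, 0.6]
width: 13.6
gripper_force: 36.8
```

>>> jog_arm:
  moves:
    - {"grip":0.01,"offset":[-0.005,0.0005,0],"delta_rot":[0,0,-0.04]}
    - {"grip":0.01,"offset":[-0.005,0.001,0],"delta_rot":[0,0,-0.04]}
    - {"grip":0.01,"offset":[-0.005,0.0012,0],"delta_rot":[0,0,-0.04]}
    - {"grip":0.01,"offset":[-0.005,0.0015,0],"delta_rot":[0,0,-0.04]}
    - {"grip":0.01,"offset":[0,0,0],"delta_rot":[0,0,0]}

```text
t: 15.18
eef_pos: [579.3, -85.7, 49.6]
eef_rot: [[-0.75, 0.187, 0.634], [0.141, 0.982, -0.124], [-0.646, -0.004, -0.763]]
ft_force: [-2.9, -12.2, 0.8]
width: 13.0
gripper_force: 59.7
```

>>> jog_arm:
  moves:
    - {"grip":0.01,"offset":[-0.0045,0.0012,0],"delta_rot":[0,0,-0.05]}
    - {"grip":0.01,"offset":[-0.0045,0.0022,0],"delta_rot":[0,0,-0.05]}
    - {"grip":0.01,"offset":[-0.0042,0.0025,0],"delta_rot":[0,0,-0.05]}
    - {"grip":0.01,"offset":[-0.0041,0.0027,0],"delta_rot":[0,0,-0.05]}
    - {"grip":0.01,"offset":[0,0,0],"delta_rot":[0,0,0]}

```text
t: 15.8
eef_pos: [560.8, -77.4, 49.5]
eef_rot: [[-0.706, 0.38, 0.597], [0.287, 0.925, -0.25], [-0.647, -0.005, -0.763]]
ft_force: [-6.7, -13.0, 6.5]
width: 13.1
gripper_force: 60.1
```

>>> jog_arm:
  moves:
    - {"grip":0.01,"offset":[-0.0055,0.002,0],"delta_rot":[0,0,-0.05]}
    - {"grip":0.01,"offset":[-0.0048,0.0032,0],"delta_rot":[0,0,-0.05]}
    - {"grip":0.01,"offset":[-0.0042,0.004,0],"delta_rot":[0,0,-0.05]}
    - {"grip":0.01,"offset":[-0.0037,0.0045,0],"delta_rot":[0,0,-0.05]}
    - {"grip":0.01,"offset":[0,0,0],"delta_rot":[0,0,0]}

```text
t: 16.42
eef_pos: [542.3, -60.9, 49.1]
eef_rot: [[-0.637, 0.551, 0.539], [0.42, 0.834, -0.357], [-0.646, -0.001, -0.763]]
ft_force: [-9.8, -3.1, 11.8]
width: 13.1
gripper_force: 60.4
```

>>> jog_arm:
  moves:
    - {"grip":0.01,"offset":[-0.0033,0.0038,0],"delta_rot":[0,0,-0.05]}
    - {"grip":0.01,"offset":[-0.0025,0.004,0],"delta_rot":[0,0,-0.05]}
    - {"grip":0.01,"offset":[-0.002,0.004,0],"delta_rot":[0,0,-0.05]}
    - {"grip":0.01,"offset":[0,0,0],"delta_rot":[0,0,0]}
    - {"grip":0.01,"offset":[0,0,0],"delta_rot":[0,0,0]}

```text
t: 17.05
eef_pos: [535.0, -49.1, 49.2]
eef_rot: [[-0.566, 0.669, 0.481], [0.511, 0.743, -0.432], [-0.647, 0.001, -0.763]]
ft_force: [-4.2, -3.5, 6.0]
width: 13.5
gripper_force: 59.4
```

>>> jog_arm:
  moves:
    - {"grip":0.035,"offset":[0,0,0],"delta_rot":[0,0,0]}
    - {"grip":0.035,"offset":[0,0,0],"delta_rot":[0,0,0]}
    - {"grip":0.035,"offset":[0,0,0],"delta_rot":[0,0,0]}
    - {"grip":0.035,"offset":[-0.005,0.0045,0.008],"delta_rot":[0,0,0]}
    - {"grip":0.035,"offset":[-0.01,0.009,0.016],"delta_rot":[0,0,0]}
    - {"grip":0.035,"offset":[-0.019,0.017,0.03],"delta_rot":[0,0,0]}
    - {"grip":0.035,"offset":[-0.024,0.021,0.038],"delta_rot":[0,0,0]}
    - {"grip":0.035,"offset":[-0.024,0.021,0.038],"delta_rot":[0,0,0]}

```text
t: 18.05
eef_pos: [452.5, 25.9, 179.2]
eef_rot: [[-0.569, 0.666, 0.482], [0.512, 0.746, -0.426], [-0.644, 0.005, -0.765]]
ft_force: [1.0, 0.9, -0.0]
width: 35.2
gripper_force: 0.0
```

>>> jog_arm:
  moves:
    - {"grip":0.035,"offset":[-0.02,0.04,0.03],"delta_rot":[0,0,0.05]}
    - {"grip":0.035,"offset":[-0.02,0.04,0.03],"delta_rot":[0,0,0.05]}
    - {"grip":0.035,"offset":[-0.02,0.04,0.03],"delta_rot":[0,0,0.05]}
    - {"grip":0.035,"offset":[-0.02,0.05,0.02],"delta_rot":[0,0,0.05]}
    - {"grip":0.035,"offset":[-0.02,0.05,0.02],"delta_rot":[0,0,0.05]}
    - {"grip":0.035,"offset":[-0.02,0.05,0],"delta_rot":[0,0,0]}
    - {"grip":0.035,"offset":[0,0.05,0],"delta_rot":[0,0,0]}
    - {"grip":0.035,"offset":[0,0,0],"delta_rot":[0,0,0]}

```text
t: 19.05
eef_pos: [333.6, 348.6, 307.9]
eef_rot: [[-0.679, 0.458, 0.574], [0.353, 0.889, -0.291], [-0.644, 0.005, -0.765]]
ft_force: [-0.9, -0.6, 1.2]
width: 34.7
gripper_force: 0.0
```

```bash
python3 - <<'E'
from h import *
im=bot.read_camera('top')[...,::-1].copy(); P=bot.camera_params('top')
cv2.imwrite('pics/top3.png',im); sc=bot.read_camera('scene')[...,::-1]
cv2.imwrite('pics/c5.png',np.vstack([cv2.resize(im[200:305,270:400],(520,420),interpolation=cv2.INTER_CUBIC),cv2.resize(sc[180:340,240:540][:,:433],(300,160))[:, :].repeat(1,0).copy() if 0 else cv2.resize(sc[240:340,260:550],(520,179))]))
h=cv2.cvtColor(im,cv2.COLOR_BGR2HSV); m=cv2.inRange(h,(0,150,90),(6,255,255))|cv2.inRange(h,(174,150,90),(180,255,255))
N,L,S,C=cv2.connectedComponentsWithStats(m)
for k in range(1,N):
    if S[k][4]>15: print(S[k].tolist(),C[k].round(1),onz(P,*C[k],46).round(1))
E
```

```text
[367, 259, 10, 3, 30] [371.5 260. ] [584.7 -75.5  46. ]
[358, 274, 7, 14, 69] [360.4 280.4] [537.  -49.6  46. ]
```

View pics/c5.png

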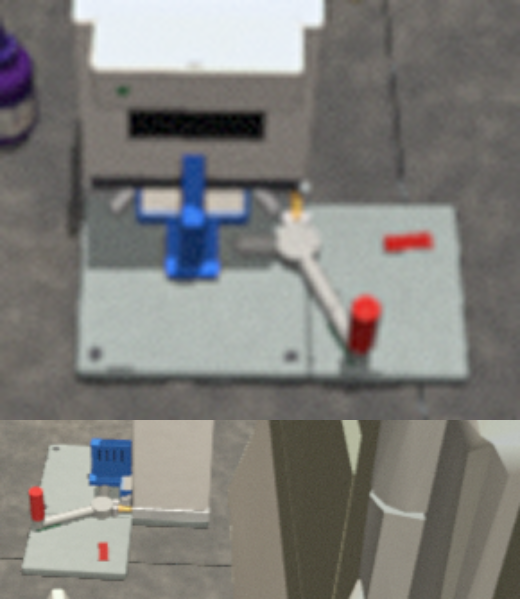

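The knob now sits at (537,-50), which matches the predicted green detent position. The lever nose stands behind the carrier's shoulder, the carrier is unchanged in the slot, and the arm is clear.

```bash
python3 -c "
from rig import bot
print(bot.sign_off())"
```

```text
the job is handed in; nothing more can be done
None
```

I slid the carrier in until it met the end stop at about 18 N, threw the lever to the green mark, let go, moved the arm clear and handed the job in at about 19 s; no verdict came back.

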